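Push a carving panel home in its jig with the push stick

ROBOT

A 6-joint arm with a two-finger parallel gripper is mounted at the origin on the work surface. World frame = base frame: x ahead of the robot, y to its left, z up, the work surface at z = 0. Lengths are in mm, angles in rad, forces in N, time in s.
With the tool pointing down it reaches from about 350 to 975 mm from the base axis. Payload 4.9 kg.
Tool frame: the origin (TCP) lies midway between the tips of the shut fingers; the grasp point (between the pads) lies 19 mm behind it (manip.grip_depth is the distance from the TCP to the grasp point, in mm); z points along the fingers, y is the line along which they close (so a half turn about z gives the same grasp; the last joint's range is limited). The gripper opens to 85 mm and grips with 20 to 120 N. Pads are 22 mm wide; open, the fingers measure 114 mm over their backs; the gripper's body (76 mm by 85 mm) begins 54 mm behind the grasp point. The pads swing forward as they close: fully open they stand 13 mm farther back than shut.
Start: joints at [1.219, 0.053, 1.613, -0, 1.476, -0.119], TCP at [144.18, 608.123, 231.304] pointing down, gripper open.
Joint ranges: [-3.01, 3.01], [-1.01, 2.22], [0.06, 2.58], [-1.02, 4.17], [0.09, 2.62], [-3.14, 3.14]. Speed limits (rad/s): [2.57, 2.57, 3.14, 3.14, 3.14, 3.14].

INTERFACE

Orientations are given as a 3x3 rotation matrix whose columns are the frame's x, y, z axes.
In Python, from rig import manip gives the robot as it stands.
- The arm moves only by the tool move_arm, never from a script. Its argument "series" is a list of rows, each a list of 3 entries, a list of its own where there are three numbers: the shift along the tool's x, y, z in units of 50 mm (1.0 is 50 mm), then the turn about the tool's z in degrees, then the closure, from 0 (fully open) to 1 (shut). A call has 1 to 5 rows; each row is the pose to reach, as a shift and turn from the pose commanded when the call began, along the tool's axes at that moment; what a row does not reach only later rows make up. A row lasts 1/10 s, in which the tool goes at most 50 mm and 8.59 degrees, less where a joint would pass 70% of its speed; a pose out of reach is approached as far as the arm can. A call with a gripper value outside its range is refused whole. The fingers move at their own pace and stop on an object; "grip_force" is the grip in N (left out, the last holds). Time passes only in rows, so rows that repeat a pose let the fingers close. It gives the time, the measured TCP pose, the force, the opening and the grip force at its end, in the units of the state.
- manip.observe(): the state, without advancing time (a new reading comes with each control period).
- manip.get_image(name): name is "side" or "top" or "wrist"; returns (picture, depth): 384x512x3 uint8, red, green, blue; 384x512 float32, mm along the optical axis (not along the pixel's ray), 0 where there is no reading.
- manip.get_calibration(name): a dict with "mtx" (3x3 intrinsics, pixels), "extrinsics" (4x4, takes a point from camera to world coordinates); the wrist camera has in their place "T_tool_cam" (4x4, takes a point from camera to tool coordinates, whose origin is the TCP and whose axes are the flange's). Camera axes: x right, y up, looking along -z (the intrinsics and any distortion apply to the point x, -y, -z); pixel columns grow to the right and rows downward; lengths in mm; the calibration is good to about 2 mm. A picture is of the moment at which its call begins: read the wrist's pose just before it. get_calibration takes no time and is no camera call.
- manip.sign_off(): hands the job in; it is judged then, once.
The state is a dict: "t": time; "joint_pos": joint angles; "joint_velocities": joint speeds; "tau": joint torques, N m; "ee_pos": TCP position; "eef_rot": TCP orientation; "ft_force": force on the tool from outside, world axes, zero at the start; "ft_torque": the same for the moment, N m; "finger_gap": opening from 0.0 (shut) to 1.0 (fully open); "grip_force": force on a finger pad.
Only numpy, scipy, OpenCV 4.12 (cv2) and the standard library are available. Lean on these libraries where they do the work, as an engineer would, in place of code of your own. Each camera call takes 0.05 s, during which the arm holds its last target. There are 200 camera calls.

TASK

The carving panel has just been waxed, so neither the gripper nor the arm may touch it: pull the flat wooden push stick out of its upright holder and use it to push the panel along the channel of the jig, under the bridge, until it is fully home against the end stop. Then swing the jig's keeper bar across behind the panel, as far as it goes, and stand the push stick back in its own holder. Leave the other tools and objects as they are.

Things in the scene. Friction and masses are not known exactly. Their poses are not given: they have to be found in the camera images.
- stick: The push stick: a flat dark wooden stick 220 mm long, 30 mm wide (its x) and 14 mm thick (its y), 70 g, rounded top with a small hanging hole. Loose; it starts standing upright in stick_holder. Origin at the centre of its foot end, z along the stick towards the top.
- stick_grip (a point): Point on the stick's centre line 190 mm above its foot, a good place to grip across the 14 mm thickness; axes as the stick's.
- stick_holder: The stick's holder: an upright wooden box, open at the top, on a 110 x 85 x 8 mm foot screwed to the bench. Pocket 38 mm (x) by 22 mm (y), walls 12 mm, pocket floor 8 mm and rim 80 mm above the bench. Origin under its centre on the bench. It may stand on the left or right of the jig, trading places with gouge_holder.
- stick_holder_mouth (a point): Centre of the stick holder's mouth, at the rim, 80 mm above the bench.
- jig: The panel jig, fixed on the bench: grey laminated deck 180 (x) by 370 (y) by 12 mm, with a 114 mm wide channel along its y between two fences (12 mm wide, tops 22 mm above the bench). End stop at the -y end (face at y = -160 mm, top 48 mm above the bench), a bridge over the channel, a keeper bar on the near fence. Origin under the deck's centre, on the bench.
- stop_face (a point): Centre of the end stop's face, in the jig's frame at (0, -160, 24) mm; axes as the jig's. The panel's leading end must come against it.
- panel: The carving panel: a pale wooden board 110 mm wide (x), 180 mm long (y), 24 mm thick, with a drawn fan pattern, 280 g. Loose, lying flat on the jig's deck in the channel, not yet under the bridge, its long axis along the jig's y. Origin at the centre of its underside. Home is at y = -70 mm in the jig's frame.
- panel_tail (a point): Centre of the panel's tail end (the end away from the stop), 90 mm in +y from the panel's centre, at half thickness.
- keeper (a joint): Angle of the keeper bar about its upright pivot, rad. 0: along the near fence, pointing to the jig's +y; negative: splayed away from the channel; 1.57: straight across the channel, 2 mm behind the tail of a panel that is home, touching a catch block on the far fence. Grows clockwise seen from above; limits -0.6 and 1.57; stays where left.
- keeper_pivot (a point): Pivot of the keeper bar, in the jig's frame at (-69, 31, 33) mm, at the bar's mid height; its y axis points along the bar to the knob. The bar is dark wood, 18 mm wide, 24 to 42 mm above the bench, reaching 135 mm from the pivot.
- keeper_knob (a point): Upper part of the bar's upright knob (14 mm diameter, top 78 mm above the bench), 118 mm from the pivot and 10 mm under the knob's top.
- gouge: Bystander: a carving gouge with a round pale handle (34 mm diameter, 115 mm), standing blade down in gouge_holder, handle resting on its rim. Origin at the handle's lower end, z up.
- gouge_holder: The gouge's holder, like the stick's but with an 18 mm square pocket. Origin under its centre on the bench.
- mallet: Bystander: a round wooden carver's mallet standing on its head, head 86 mm diameter, 205 mm tall. Origin at the centre of its underside.
- wax_tin: Bystander: a closed steel tin, 70 mm diameter, 45 mm tall. Origin at the centre of its underside.
- whetstone: Bystander: a grey whetstone 50 x 120 x 25 mm. Origin at the centre of its underside.
- bridge (a point): Centre of the bridge's top, 62 mm above the bench, in the jig's frame at (0, -100) mm. The bridge is 162 mm in x, 60 mm in y, 16 mm thick; its underside is 46 mm above the bench (34 mm above the deck).
Mind the look-alikes: they are no part of the job. What is shaped like the stick_holder but yellow is not meant.

How it is judged (in metres and radians):
On the way, in this order (a step that is already met when the one before it is completed fails the run):
1. the push stick is pulled clear of its holder, its foot above the rim (z of stick in the frame of stick_holder above 0.082 m), for 0.1 s.
2. the panel is home under the bridge, within 5 mm of the end stop (y of panel in the frame of jig below -0.065 m and z of panel in the frame of jig below 0.018 m), for 0.2 s.
3. the keeper bar is swung across behind the panel (over 1.45 rad) (value of joint keeper above 1.45 rad), for 0.2 s.
At the end, for the whole second after the job is handed in: Panel flat and square in the channel, leading end within 5 mm of the end stop; keeper bar across behind it (over 1.45 of 1.57 rad); push stick standing foot down in its own holder (foot within 12 mm of the pocket floor, leaning under 0.25 rad); stick and panel at rest (all of step 2 and angle between the y axis of panel and the y axis of jig, either way round below 0.06 rad and value of joint keeper above 1.45 rad and z of stick in the frame of stick_holder below 0.02 m and horizontal distance between stick and stick_holder below 0.02 m and angle between stick's own z axis and vertical below 0.25 rad and linear speed of each of stick, panel below 0.02 m/s); the robot touches nothing.
It fails at once if the gripper or the arm touches the waxed panel (contact force between any of the fingers, the arm and panel above 0.5 N).
It fails at once if the gouge is moved by more than 30 mm or pulled out (distance of gouge from where it was at the start of the episode above 0.03 m).
It fails at once if the mallet, the tin or the whetstone is moved by more than 30 mm (distance of any of mallet, wax_tin, whetstone from where it was at the start of the episode above 0.03 m).
It also fails if it takes over 67 s, if anything falls off the work surface, if the arm or the gripper's body presses on something with over 40 N, if the wrist force passes 120 N, or if a joint passes its speed limit or range.

## Working session

There is one attempt and no reset: what is moved stays moved. The work goes in short steps, Python scripts to look and compute and a tool call to move; the robot and the scene stay as the last step left them, time stands still between calls to the robot, and variables do not carry over. Pictures are saved under pics/ and viewed, at most 10 in all, crops included, and the job is handed in when it is done.

Besides the shell and the picture viewer there is one more tool, called as name(argument=value, ...), one argument or row to a line, values as JSON. move_arm: Moves the arm, as the interface text tells. Its arguments: {"type":"object","properties":{"series":{"type":"array","items":{"type":"array"}},"grip_force":{"type":"number"}},"required":["series"]}

```bash
mkdir -p pics; cat > h.py <<'E'
import numpy as np, cv2
from rig import manip
def grab(n):
    s=manip.observe(); im,d=manip.get_image(n); c=manip.get_calibration(n)
    if n=="wrist":
        T=np.eye(4);T[:3,:3]=s["eef_rot"];T[:3,3]=s["ee_pos"];E=T@np.array(c["T_tool_cam"])
    else: E=np.array(c["extrinsics"])
    K=np.array(c["mtx"]); v,u=np.mgrid[:384,:512]
    P=np.stack([(u-K[0,2])/K[0,0]*d,-(v-K[1,2])/K[1,1]*d,-d],-1)
    W=P@E[:3,:3].T+E[:3,3]; W[d==0]=np.nan
    return im,d,W
E
python3 - <<'E'
from h import *
for n in("top","side"):
    im,d,W=grab(n); np.savez(f"{n}.npz",im=im,W=W); cv2.imwrite(f"pics/{n}0.png",cv2.resize(im[:,:,::-1],(800,600)))
    print(n,manip.get_calibration(n))
s=manip.observe(); print(s["eef_rot"],s["t"])
E
```

```text
top {'mtx': array([[455.88722811,   0.        , 257.99855569],
       [  0.        , 455.88722811, 191.89723576],
       [  0.        ,   0.        ,   1.        ]]), 'extrinsics': array([[ 1.71672672e-02,  9.86800669e-01, -1.61027095e-01,
         3.36895540e+02],
       [-9.99852416e-01,  1.70488975e-02, -2.11684925e-03,
         1.40683246e+01],
       [ 6.56426191e-04,  1.61039671e-01,  9.86947716e-01,
         1.29823956e+03],
       [ 0.00000000e+00,  0.00000000e+00,  0.00000000e+00,
         1.00000000e+00]])}
side {'mtx': array([[462.4966255 ,   0.        , 254.2729315 ],
       [  0.        , 462.4966255 , 191.22946643],
       [  0.        ,   0.        ,   1.        ]]), 'extrinsics': array([[ 9.85544659e-01,  9.63996729e-02, -1.39315570e-01,
         3.24315144e+02],
       [-1.69383223e-01,  5.44544601e-01, -8.21450243e-01,
        -1.02397032e+03],
       [-3.32399313e-03,  8.33173620e-01,  5.53001510e-01,
         8.49718235e+02],
       [ 0.00000000e+00,  0.00000000e+00,  0.00000000e+00,
         1.00000000e+00]])}
[[-9.73020504e-01  2.30717784e-01 -6.34860375e-04]
 [ 2.30718553e-01  9.73018997e-01 -1.72663502e-03]
 [ 2.19365801e-04 -1.82652534e-03 -9.99998308e-01]] 0.1
```

View pics/top0.png

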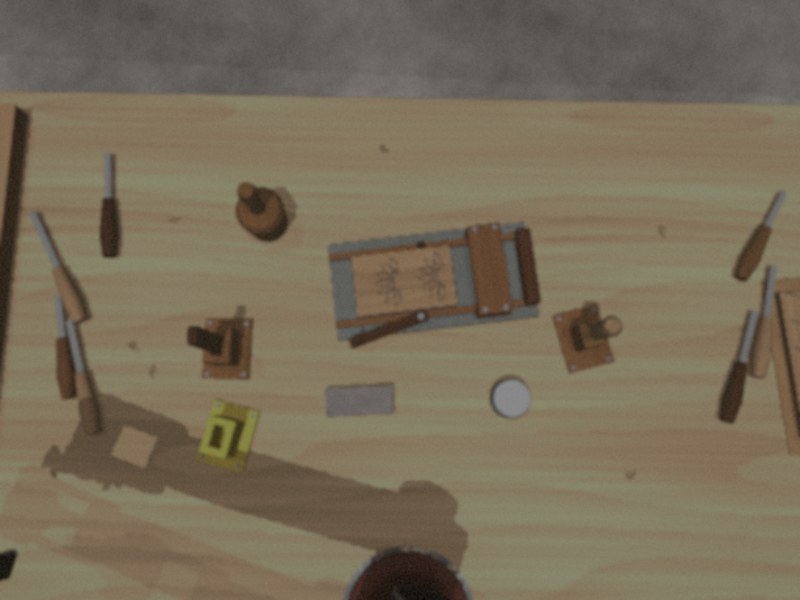

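View pics/side0.png

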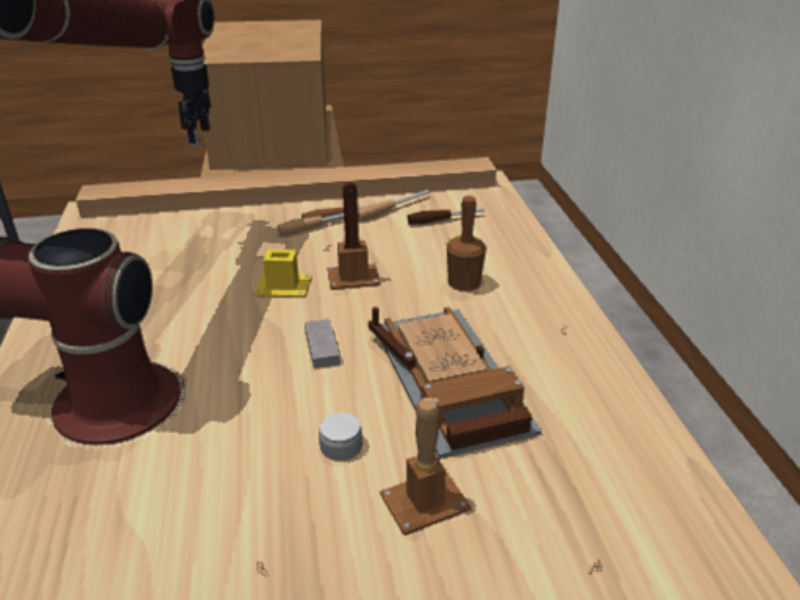

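Top view (800x600): the stick stands in the brown holder at (228,348), with its top at (200,335). The jig is centred at (435,280), with the bridge at (490,270) and the stop on the right. The keeper is splayed with its knob at about (355,340). The mallet is at (262,212), the yellow decoy at (230,435), the gouge on the right, and the whetstone and tin on the near side of the jig. The side view agrees.

```bash
cat > m.py <<'E'
from h import *
def rect(P,name):
    r=cv2.minAreaRect(P[:,:2].astype(np.float32)); b=cv2.boxPoints(r)
    print(name,len(P),"c",np.round(r[0],1),"size",np.round(r[1],1),"ang",round(r[2],2),"zmed",np.round(np.median(P[:,2]),1))
def sel(W,box,z0,z1):
    u0,u1,v0,v1=[int(k*.64) for k in box]
    m=np.zeros(W.shape[:2],bool); m[v0:v1,u0:u1]=1
    m&=(W[...,2]>z0)&(W[...,2]<z1)
    n,l,st,_=cv2.connectedComponentsWithStats(m.astype(np.uint8),connectivity=4)
    k=1+np.argmax(st[1:,4]); return W[l==k]
E
python3 - <<'E'
from m import *
W=np.load("top.npz")["W"]
print("bench z",np.nanmedian(W[int(480*.64):int(500*.64),int(600*.64):int(700*.64),2]))
J=(315,560,205,360)
rect(sel(W,J,5,80),"jig all")
rect(sel(W,J,56,68),"bridge")
rect(sel(W,(345,462,235,330),31,42),"panel")
rect(sel(W,(505,560,205,330),43,54),"stop")
rect(sel(W,(340,440,300,360),36,90),"keeper")
P=sel(W,(340,440,300,360),60,90);rect(P,"knob"); print(P.mean(0))
H=(180,260,310,390)
rect(sel(W,H,4,300),"holder all");rect(sel(W,H,4,14),"holder foot");rect(sel(W,H,74,86),"rim")
P=sel(W,(180,260,310,390),215,300);rect(P,"sticktop"); print(P.mean(0))
for z in range(90,230,20):
    P=sel(W,H,z,z+20); print(z,len(P),P.mean(0).round(1))
rect(sel(W,(190,270,390,480),4,100),"decoy")
rect(sel(W,(225,300,170,250),10,300),"mallet")
rect(sel(W,(315,405,375,425),10,60),"stone")
rect(sel(W,(480,540,370,425),10,80),"tin")
W=np.load("side.npz")["W"]
P=sel(W,(330,375,170,290),95,300)
for z in range(95,235,20):
    Q=P[(P[:,2]>z)&(P[:,2]<z+20)]; print(z,len(Q),Q.mean(0).round(1),Q.min(0).round(1),Q.max(0).round(1))
rect(sel(W,(320,400,220,300),4,14),"side foot");
E
```

```text
bench z -0.08586385726880508
jig all 8165 c [580.6 -38.3] size [200.7 383.5] ang 8.84 zmed 34.1
bridge 1223 c [ 600.2 -133. ] size [162.1  61.1] ang 7.57 zmed 62.0
panel 2377 c [580.4  18.4] size [111.3 179.7] ang 7.72 zmed 36.2
stop 435 c [ 610.  -204.3] size [138.2  26.8] ang 8.37 zmed 48.2
keeper 343 c [491.1  44.2] size [ 18.4 146.4] ang 21.84 zmed 42.6
knob 22 c [469.1  96.2] size [10.7 11. ] ang 1.62 zmed 77.2
[469.25408653  96.50169294  77.30854808]
holder all 1307 c [458.5 350.2] size [114.5 120.9] ang 0.76 zmed 30.6
holder foot 611 c [458.9 335.5] size [115.8  90.5] ang 1.97 zmed 8.4
rim 241 c [454.6 337.5] size [61.7 46.7] ang 0.05 zmed 80.2
sticktop 93 c [454.3 336.8] size [29.3 15.2] ang 2.76 zmed 224.9
[454.05533824 336.4159136  224.23119306]
90 21 [454.8 330.9 100.2]
110 27 [452.6 332.  118. ]
130 34 [451.6 331.7 141.3]
150 25 [453.6 331.  160.9]
170 33 [453.8 331.3 180. ]
190 29 [451.5 331.9 199.3]
210 96 [454.  336.1 222.6]
decoy 1222 c [298.9 327.9] size [ 91.6 114.2] ang 75.11 zmed 11.8
mallet 949 c [689.3 272.3] size [79.6 84.7] ang 37.87 zmed 101.2
stone 787 c [364.4  93.4] size [ 49.8 119.7] ang 4.07 zmed 25.2
tin 521 c [ 373.6 -172.2] size [65.5 66.6] ang 1.31 zmed 44.6
95 52 [454.9 330.6 105.6] [441.2 323.9  95.3] [469.5 338.  114.5]
115 44 [456.5 330.5 125.7] [441.  323.5 115. ] [469.6 339.  134.6]
135 53 [455.9 331.2 144.4] [441.  325.3 135.3] [470.6 344.1 154.2]
155 54 [454.8 330.9 164.7] [441.1 323.9 155.8] [471.3 339.1 175. ]
175 50 [455.7 330.5 185.3] [441.8 321.6 175.7] [469.1 336.4 194.9]
195 54 [455.3 330.4 205.9] [441.2 320.6 195.9] [469.2 341.8 214.9]
215 46 [455.6 332.3 223.4] [441.1 324.  215. ] [469.8 346.3 230.8]
side foot 302 c [455.7 338.2] size [106.7 115.3] ang 88.88 zmed 9.2
```

```bash
cat > g.py <<'E'
import sys; from h import *
# args: x,y,z,yaw(of tool y, deg) ... prints units for move rows
s=manip.observe(); R=np.array(s["eef_rot"]); p=np.array(s["ee_pos"])
yaw=np.degrees(np.arctan2(R[1,1],R[0,1]))
print("t",s["t"],"p",p.round(1),"yaw",round(yaw,2),"zax",R[:,2].round(3),"F",np.round(s["ft_force"],1),"gap",s["finger_gap"])
for a in sys.argv[1:]:
    x,y,z,w=map(float,a.split(","))
    print(a,np.round(R.T@(np.array([x,y,z])-p)/50,3),"turn",round(yaw-w,1))
E
python3 g.py 454.5,337.3,262,91.5
```

```text
t 0.1 p [144.  607.6 230.2] yaw 76.66 zax [-0.001 -0.002 -1.   ] F [-0.5  0.3  0.1] gap 0.9996104887696973
454.5,337.3,262,91.5 [-7.289 -3.829 -0.631] turn -14.8
```

move_arm(
  series=[
    [[-0.8,-0.4,-0.3],-5,0],
    [[-1.6,-0.85,-0.6],-10,0],
    [[-2.4,-1.3,-0.6],-14.8,0],
    [[-3.2,-1.7,-0.6],-14.8,0],
    [[-4.0,-2.1,-0.6],-14.8,0],
  ],
)

```text
t: 0.6
ee_pos: [315.4, 458.4, 261.0]
eef_rot: [[-1.0, -0.026, -0.0], [-0.026, 1.0, -0.0], [0.0, -0.0, -1.0]]
ft_force: [0.4, 1.2, -0.2]
finger_gap: 0.996
grip_force: 0.0
```

```bash
python3 g.py 454.5,337.3,262,91.5
```

```text
t 0.6 p [315.4 458.4 261. ] yaw 91.48 zax [-0. -0. -1.] F [ 0.4  1.2 -0.2] gap 0.9963238018112119
454.5,337.3,262,91.5 [-2.717 -2.492 -0.02 ] turn -0.0
```

move_arm(
  series=[
    [[-0.7,-0.6,0],0,0],
    [[-1.4,-1.25,0],0,0],
    [[-2.1,-1.9,0],0,0],
    [[-2.72,-2.5,0],0,0],
    [[-2.72,-2.5,0],0,0],
  ],
)

```text
t: 1.1
ee_pos: [456.5, 334.9, 260.6]
eef_rot: [[-1.0, -0.019, 0.0], [-0.019, 1.0, -0.002], [0.0, -0.002, -1.0]]
ft_force: [0.3, 1.0, -0.5]
finger_gap: 0.999
grip_force: 0.0
```

```bash
python3 g.py 454.5,337.3,174,91.5; python3 - <<'E'
from m import *
im,d,W=grab("wrist"); cv2.imwrite("pics/w1.png",im[:,:,::-1])
m=(W[...,2]>200)&(W[...,2]<240); print(m.sum())
n,l,st,c=cv2.connectedComponentsWithStats(m.astype(np.uint8))
for k in range(1,n):
    if st[k,4]>50: P=W[l==k]; rect(P,f"w{st[k]}")
m=(W[...,2]>76)&(W[...,2]<85)&(abs(W[...,0]-455)<50)&(abs(W[...,1]-337)<40); rect(W[m],"rim")
m=(W[...,2]>4)&(W[...,2]<12)&(abs(W[...,0]-455)<70)&(abs(W[...,1]-337)<60); rect(W[m],"foot")
E
```

```text
t 1.1 p [456.5 334.9 260.6] yaw 91.11 zax [ 0.    -0.002 -1.   ] F [ 0.3  1.  -0.5] gap 0.9992635459900292
454.5,337.3,174,91.5 [0.04  0.052 1.732] turn -0.4
1436
w[ 245  181   26   57 1436] 1436 c [455.1 335.1] size [29.1 13.9] ang 0.18 zmed 226.3
rim 1892 c [455.9 335.7] size [62.4 45.4] ang 0.23 zmed 80.8
foot 3554 c [455.7 335.7] size [ 84.6 109.6] ang 89.92 zmed 8.8
```

View pics/w1.png

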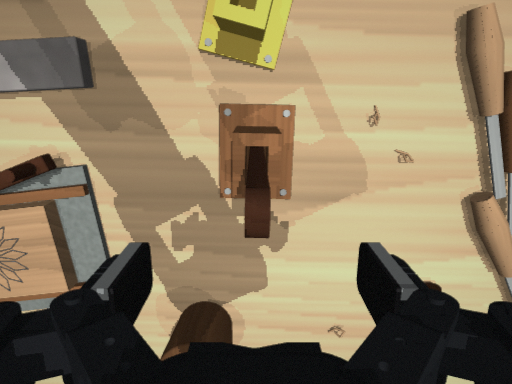

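The wrist view shows the stick at column 257, midway between the fingers at 150 and 360, in its brown holder. It measures 29 x 14 mm at z 226, so I'm descending to grip it.

move_arm(
  series=[
    [[0.03,0,0.6],0.9,0],
    [[0.03,0,1.2],0.9,0],
    [[0.03,0,1.73],0.9,0],
    [[0.03,0,1.73],0.9,0.5],
    [[0.03,0,1.73],0.9,1],
  ],
  grip_force=60,
)

```text
t: 1.65
ee_pos: [451.3, 339.0, 174.7]
eef_rot: [[-1.0, -0.011, -0.001], [-0.011, 1.0, -0.0], [0.001, -0.0, -1.0]]
ft_force: [0.4, -0.3, -0.3]
finger_gap: 0.687
grip_force: 0.0
```

move_arm(
  series=[
    [[0,0,0],0,1],
    [[0,0,0],0,1],
    [[0,0,0],0,1],
    [[0,0,0],0,1],
    [[0,0,0],0,1],
  ],
)

```text
t: 2.15
ee_pos: [453.1, 338.6, 176.6]
eef_rot: [[-1.0, -0.01, 0.002], [-0.01, 1.0, 0.001], [-0.002, 0.001, -1.0]]
ft_force: [-0.0, -0.8, 5.5]
finger_gap: 0.156
grip_force: 59.4
```

```bash
python3 g.py
```

```text
t 2.15 p [453.1 338.6 176.6] yaw 90.55 zax [ 0.002  0.001 -1.   ] F [-0.  -0.8  5.5] gap 0.15607106604695725
```

move_arm(
  series=[
    [[0,0,-0.4],0,1],
    [[0,0,-1.0],0,1],
    [[0,0,-1.8],0,1],
    [[0,0,-2.4],0,1],
    [[0,0,-2.4],0,1],
  ],
)

```text
t: 2.65
ee_pos: [454.1, 339.4, 300.8]
eef_rot: [[-1.0, -0.01, 0.008], [-0.01, 1.0, 0.005], [-0.009, 0.005, -1.0]]
ft_force: [0.6, -0.5, 0.1]
finger_gap: 0.155
grip_force: 58.7
```

```bash
python3 g.py 564.5,136.6,290,97.5; python3 - <<'E'
from m import *
im,d,W=grab("side")
P=sel(W,(300,420,100,300),100,320)
for z in range(100,320,30):
    Q=P[(P[:,2]>z)&(P[:,2]<z+30)]
    if len(Q): print(z,len(Q),Q.mean(0).round(1),Q.min(0).round(1))
E
```

```text
t 2.65 p [454.1 339.4 300.8] yaw 90.56 zax [ 0.008  0.005 -1.   ] F [ 0.6 -0.5  0.1] gap 0.15507035319304777
564.5,136.6,290,97.5 [-2.166 -4.078  0.215] turn -6.9
130 63 [457.3 333.  147.5] [443.6 326.1 131.7]
160 80 [457.2 333.6 175.6] [443.1 325.7 160.6]
190 85 [458.4 333.9 205.1] [443.2 325.6 190. ]
220 81 [456.8 333.8 235.8] [442.6 326.3 220.9]
250 89 [457.3 333.7 265.3] [442.8 326.7 250.4]
280 82 [457.6 332.9 294.3] [442.7 324.3 280.1]
310 28 [455.5 327.3 314.8] [442.3 317.  310.3]
```

move_arm(
  series=[
    [[-0.45,-0.8,0.1],-3,1],
    [[-0.9,-1.65,0.2],-6,1],
    [[-1.35,-2.5,0.2],-6.9,1],
    [[-1.8,-3.3,0.2],-6.9,1],
    [[-2.17,-4.08,0.2],-6.9,1],
  ],
)

```text
t: 3.2
ee_pos: [562.5, 133.4, 281.9]
eef_rot: [[-0.992, -0.129, -0.004], [-0.129, 0.992, -0.0], [0.004, 0.0, -1.0]]
ft_force: [0.1, 1.1, -1.1]
finger_gap: 0.157
grip_force: 58.7
```

move_arm(
  series=[
    [[0,0,0],0,1],
    [[0,0,0],0,1],
  ],
)

```text
t: 3.4
ee_pos: [562.1, 134.5, 282.3]
eef_rot: [[-0.992, -0.128, -0.004], [-0.128, 0.992, 0.0], [0.004, 0.001, -1.0]]
ft_force: [0.7, -0.1, -1.1]
finger_gap: 0.157
grip_force: 59.0
```

```bash
python3 g.py 564.5,136.6,187,97.5; python3 - <<'E'
from m import *
im,d,W=grab("wrist"); cv2.imwrite("pics/w2.png",im[:,:,::-1])
im,d,W=grab("side"); cv2.imwrite("pics/s2.png",cv2.resize(im[100:300,200:400,::-1],(600,600)))
O=np.array([587.1,-33.9]);a=np.radians(7.55);X=np.array([np.cos(a),np.sin(a)]);Y=np.array([-X[1],X[0]])
P=W.reshape(-1,3); P=P[~np.isnan(P[:,0])]; Q=np.c_[(P[:,:2]-O)@X,(P[:,:2]-O)@Y,P[:,2]]
for z in range(80,300,25):
    m=(abs(Q[:,2]-z)<12)&(abs(Q[:,0])<40)&(Q[:,1]>140)&(Q[:,1]<200)
    if m.sum(): print(z,m.sum(),Q[m].mean(0).round(1),Q[m].min(0).round(1),Q[m].max(0).round(1))
E
```

```text
t 3.4 p [562.1 134.5 282.3] yaw 97.34 zax [-0.004  0.    -1.   ] F [ 0.7 -0.1 -1.1] gap 0.15712428000369552
564.5,136.6,187,97.5 [-0.061  0.034  1.906] turn -0.2
105 4 [  0.9 166.8 116. ] [-14.  164.4 114. ] [ 12.3 171.9 116.9]
130 69 [ -2.3 165.  129.6] [-16.5 157.9 118. ] [ 11.9 173.9 141.8]
155 72 [ -2.3 164.9 154.5] [-15.8 159.6 143. ] [ 13.5 174.  166.5]
180 81 [ -1.3 164.9 180.2] [-16.1 157.4 168.1] [ 14.7 175.4 191.6]
205 79 [ -1.8 165.3 204.9] [-15.5 159.2 193.3] [ 14.2 176.6 216.8]
230 86 [ -1.9 165.4 230. ] [-15.9 159.3 218. ] [ 14.  175.1 241.6]
255 87 [ -2.5 166.2 255.2] [-15.5 159.6 243.1] [ 15.5 180.8 266.8]
280 77 [ -1.9 165.7 278.5] [-15.5 157.3 268.2] [ 15.8 179.7 291.3]
```

View pics/s2.png

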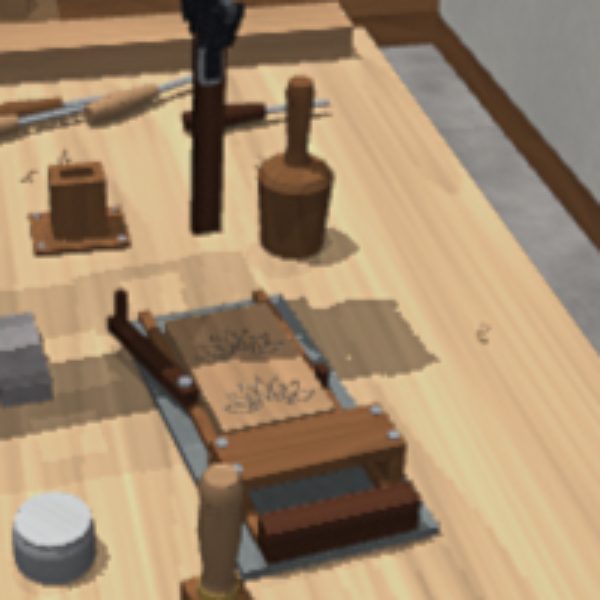

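The side view shows the stick held vertical above the jig's tail end. The holder is empty, and the keeper and bystanders are undisturbed. I'll lower it behind the panel tail.

move_arm(
  series=[
    [[-0.04,0,0.5],0,1],
    [[-0.04,0,1.0],0,1],
    [[-0.04,0,1.5],0,1],
    [[-0.04,0,1.92],0,1],
    [[-0.04,0,1.92],0,1],
  ],
)

```text
t: 4.0
ee_pos: [561.5, 136.8, 184.3]
eef_rot: [[-0.991, -0.132, -0.008], [-0.132, 0.991, -0.001], [0.008, 0.0, -1.0]]
ft_force: [-1.2, 0.3, -1.4]
finger_gap: 0.158
grip_force: 58.9
```

move_arm(
  series=[
    [[0,-0.2,0],0,1],
    [[0,-0.4,0],0,1],
    [[0,-0.6,0],0,1],
    [[0,-0.8,0],0,1],
    [[0,-1.0,0],0,1],
  ],
)

```text
t: 4.5
ee_pos: [571.8, 85.4, 190.0]
eef_rot: [[-0.992, -0.129, 0.002], [-0.129, 0.992, 0.001], [-0.002, 0.001, -1.0]]
ft_force: [-0.6, 2.3, 1.5]
finger_gap: 0.152
grip_force: 59.3
```

```bash
cat > c.py <<'E'
from m import *
O=np.array([587.1,-33.9]);a=np.radians(7.55);X=np.array([np.cos(a),np.sin(a)]);Y=np.array([-X[1],X[0]])
def jf(P): return np.c_[(P[:,:2]-O)@X,(P[:,:2]-O)@Y,P[:,2]]
def panel(n,zc=36):
    im,d,W=grab(n); P=W.reshape(-1,3); P=P[~np.isnan(P[:,0])]; Q=jf(P)
    m=(abs(Q[:,2]-36)<3)&(abs(Q[:,0])<50)&(Q[:,1]>-68)&(Q[:,1]<170)
    for x0 in(-45,-25,25,40):
        q=Q[m&(abs(Q[:,0]-x0)<5)]; print("panel tail at x",x0,np.percentile(q[:,1],[98,100]).round(1) if len(q) else None,len(q))
    m=(Q[:,2]>46)&(Q[:,2]<130)&(abs(Q[:,0])<40)&(Q[:,1]>-20)&(Q[:,1]<200)
    q=Q[m]; 
    if len(q): print("stick",q.mean(0).round(1),q.min(0).round(1),q.max(0).round(1))
    return im
if __name__=="__main__": panel("side")
E
python3 g.py; python3 c.py
```

```text
t 4.5 p [571.8  85.4 190. ] yaw 97.43 zax [ 0.002  0.001 -1.   ] F [-0.6  2.3  1.5] gap 0.15209200583038032
panel tail at x -45 [109.6 112.1] 99
panel tail at x -25 [107.1 111.3] 102
panel tail at x 25 [109.3 114.9] 94
panel tail at x 40 [106.8 112.3] 94
stick [  1.7 115.2  88.9] [-12.6 108.7  46.1] [ 19.8 128.4 129.8]
```

move_arm(
  series=[
    [[0,-0.25,0],0,1],
    [[0,-0.5,0],0,1],
    [[0,-0.75,0],0,1],
    [[0,-1.0,0],0,1],
    [[0,-1.2,0],0,1],
  ],
)

```text
t: 5.05
ee_pos: [579.0, 25.3, 188.7]
eef_rot: [[-0.992, -0.129, -0.0], [-0.129, 0.992, -0.0], [0.0, -0.0, -1.0]]
ft_force: [-0.6, 2.7, 0.9]
finger_gap: 0.159
grip_force: 59.3
```

move_arm(
  series=[
    [[0,-0.1,0],0,1],
    [[0,-0.2,0],0,1],
    [[0,-0.3,0],0,1],
    [[0,-0.4,0],0,1],
    [[0,-0.48,0],0,1],
  ],
)

```text
t: 5.55
ee_pos: [582.0, 2.4, 188.6]
eef_rot: [[-0.992, -0.13, -0.0], [-0.13, 0.992, -0.0], [0.0, -0.0, -1.0]]
ft_force: [-0.4, 1.3, -0.5]
finger_gap: 0.155
grip_force: 59.1
```

```bash
python3 g.py; python3 c.py; python3 c.py
```

```text
t 5.55 p [582.    2.4 188.6] yaw 97.47 zax [-0. -0. -1.] F [-0.4  1.3 -0.5] gap 0.15453967921455428
panel tail at x -45 [29.1 30. ] 51
panel tail at x -25 [29.7 31. ] 51
panel tail at x 25 [26.9 27.7] 53
panel tail at x 40 [29.2 32.2] 49
stick [-0.  31.5 88.6] [-14.6  24.9  46.1] [ 19.5  47.5 129.7]
panel tail at x -45 [25.3 26.3] 49
panel tail at x -25 [26.5 27.1] 44
panel tail at x 25 [28.7 30.5] 50
panel tail at x 40 [25.8 26. ] 44
stick [-0.1 30.7 87.9] [-14.   25.3  46. ] [ 18.4  43.  129.7]
```

move_arm(
  series=[
    [[0,-0.04,0],0,1],
    [[0,-0.08,0],0,1],
    [[0,-0.12,0],0,1],
    [[0,-0.16,0],0,1],
    [[0,-0.16,0],0,1],
  ],
)

```text
t: 6.15
ee_pos: [583.1, -5.5, 188.7]
eef_rot: [[-0.992, -0.13, -0.0], [-0.13, 0.992, -0.0], [0.0, -0.0, -1.0]]
ft_force: [-0.2, -0.5, -1.3]
finger_gap: 0.158
grip_force: 59.1
```

move_arm(
  series=[
    [[0,-0.03,0],0,1],
    [[0,-0.03,0],0,1],
  ],
)

```text
t: 6.35
ee_pos: [583.3, -6.8, 188.8]
eef_rot: [[-0.992, -0.13, 0.0], [-0.13, 0.992, -0.0], [0.0, -0.0, -1.0]]
ft_force: [-0.5, 1.6, -1.5]
finger_gap: 0.155
grip_force: 59.0
```

```bash
python3 g.py; python3 c.py
```

```text
t 6.35 p [583.3  -6.8 188.8] yaw 97.46 zax [ 0. -0. -1.] F [-0.5  1.6 -1.5] gap 0.15482382528995328
panel tail at x -45 [18.1 18.8] 43
panel tail at x -25 [22.7 22.9] 42
panel tail at x 25 [16.6 18.8] 39
panel tail at x 40 [18.7 19.3] 41
stick [ 0.5 22.  88.5] [-14.5  16.   46.2] [ 17.7  36.3 129.6]
```

Nearly home. I'll push on in small steps until the stop shows in the force.

move_arm(
  series=[
    [[0,-0.03,0],0,1],
    [[0,-0.06,0],0,1],
    [[0,-0.06,0],0,1],
  ],
)

```text
t: 6.7
ee_pos: [583.7, -9.2, 188.9]
eef_rot: [[-0.992, -0.13, -0.0], [-0.13, 0.992, 0.001], [-0.0, 0.001, -1.0]]
ft_force: [0.0, 2.5, -0.3]
finger_gap: 0.155
grip_force: 59.2
```

move_arm(
  series=[
    [[0,-0.03,0],0,1],
    [[0,-0.06,0],0,1],
    [[0,-0.06,0],0,1],
  ],
)

```text
t: 7.0
ee_pos: [583.9, -10.8, 188.9]
eef_rot: [[-0.992, -0.13, -0.001], [-0.13, 0.992, 0.005], [0.0, 0.005, -1.0]]
ft_force: [-0.7, 7.6, 0.6]
finger_gap: 0.161
grip_force: 59.5
```

Contact with the stop: the force rose to 7.6 N and the tool stopped advancing. I'll back off, lift and check.

move_arm(
  series=[
    [[0,0.3,0],0,1],
    [[0,0.5,-0.3],0,1],
    [[0,0.6,-0.8],0,1],
    [[0,0.6,-1.5],0,1],
    [[0,0.6,-1.6],0,1],
  ],
)

```text
t: 7.5
ee_pos: [582.7, 17.1, 276.0]
eef_rot: [[-0.991, -0.131, 0.011], [-0.131, 0.991, -0.003], [-0.01, -0.004, -1.0]]
ft_force: [0.6, -0.6, 0.1]
finger_gap: 0.158
grip_force: 59.3
```

```bash
python3 - <<'E'
from c import *
im=panel("side"); im=panel("top"); cv2.imwrite("pics/t3.png",cv2.resize(im[120:240,190:360,::-1],(800,565)))
s=manip.observe(); R=np.array(s["eef_rot"]); print(s["ee_pos"],s["t"])
W=lambda x,y:O+x*X+y*Y
from numpy import sin,cos
print("start",W(-130,117))
for th in np.arange(-.26,1.66,.13):
    u=np.array([sin(th),cos(th)]);n=np.array([-cos(th),sin(th)])
    c=np.array([-69,31])+90*u+9*n+[-15,7]; d=c-[-130,117]
    # shift in tool axes with tool aligned to jig: tool x=-jig x, tool y=jig y
    print(round(th,2),c.round(0),"rows",(-d[0]/50).round(2),(d[1]/50).round(2))
E
python3 g.py 442.8,65,262,97.5
```

```text
panel tail at x -45 [16.2 17.3] 36
panel tail at x -25 [20.1 21.5] 44
panel tail at x 25 [16.  16.9] 42
panel tail at x 40 [16.  20.7] 40
stick [  4.6  45.3 119.5] [ -9.6  40.3 108.7] [ 21.4  57.8 129.6]
panel tail at x -45 [-19.3 -19.2] 50
panel tail at x -25 [-21.7 -21.3] 46
panel tail at x 25 [17.6 17.9] 55
panel tail at x 40 [18.3 19. ] 49
stick [ -8.1  51.6 117.7] [-10.9  44.9 108.9] [ 12.3  58.4 129.6]
[581.33310238  17.12306385 271.83639505] 7.6
start [442.85423789  65.00480329]
-0.26 [-116.  123.] rows -0.28 0.11
-0.13 [-105.  126.] rows -0.51 0.18
0.0 [-93. 128.] rows -0.74 0.22
0.13 [-81. 128.] rows -0.97 0.23
0.26 [-70. 127.] rows -1.21 0.21
0.39 [-58. 125.] rows -1.44 0.15
0.52 [-47. 121.] rows -1.66 0.07
0.65 [-37. 115.] rows -1.87 -0.04
0.78 [-27. 108.] rows -2.06 -0.17
0.91 [-18. 100.] rows -2.23 -0.33
1.04 [-11.  91.] rows -2.38 -0.51
1.17 [-5. 81.] rows -2.51 -0.71
1.3 [ 0. 71.] rows -2.61 -0.93
1.43 [ 4. 60.] rows -2.68 -1.15
1.56 [ 6. 48.] rows -2.72 -1.38
t 7.6 p [581.3  17.1 271.8] yaw 97.49 zax [ 0.005 -0.002 -1.   ] F [-1.1  0.1 -1.5] gap 0.157855068356953
442.8,65,262,97.5 [2.623 1.311 0.181] turn -0.0
```

View pics/t3.png

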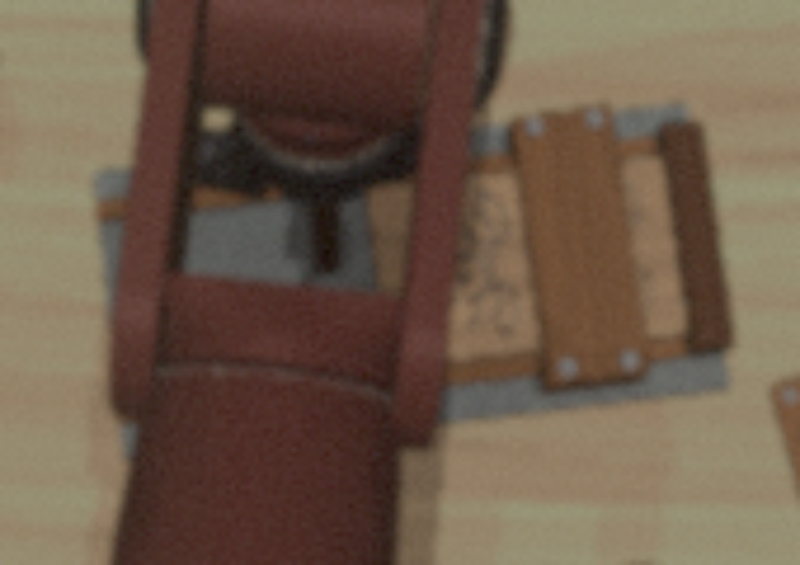

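The top view shows the panel under the bridge and flush against the stop at right (690,240), lying square. Now the stick goes round to the outside of the keeper.

move_arm(
  series=[
    [[0.7,0.35,0],0,1],
    [[1.4,0.7,0],0,1],
    [[2.1,1.0,0],0,1],
    [[2.6,1.28,0.1],0,1],
    [[2.6,1.28,0.2],0,1],
  ],
)

```text
t: 8.1
ee_pos: [440.4, 64.5, 257.1]
eef_rot: [[-0.991, -0.131, -0.002], [-0.131, 0.991, -0.0], [0.002, -0.0, -1.0]]
ft_force: [0.3, -0.1, -0.8]
finger_gap: 0.159
grip_force: 59.2
```

```bash
python3 g.py 443,63,194,97.5; python3 - <<'E'
from c import *
im,d,W=grab("side"); cv2.imwrite("pics/s4.png",cv2.resize(im[120:270,200:370,::-1],(680,600)))
Q=jf(W[~np.isnan(W[...,0])])
m=(Q[:,2]>70)&(Q[:,2]<200)&(abs(Q[:,0]+130)<35)&(abs(Q[:,1]-117)<35)
m&=Q[:,2]>95; print("stick",Q[m].mean(0),Q[m].min(0),Q[m].max(0))
m=(Q[:,2]>48)&(Q[:,2]<82)&(abs(Q[:,0]+100)<35)&(abs(Q[:,1]-140)<35);print("knob",Q[m].mean(0))
E
```

```text
t 8.1 p [440.4  64.5 257.1] yaw 97.55 zax [-0.002 -0.    -1.   ] F [ 0.3 -0.1 -0.8] gap 0.1589371849704883
443,63,194,97.5 [-0.05  -0.037  1.263] turn 0.0
stick [-131.45509     111.02914177  147.71454253] [-146.00926533  105.17041239   95.15495813] [-114.72032345  124.32239664  199.95006809]
knob [-98.79168742 140.21528893  65.67659282]
```

View pics/s4.png

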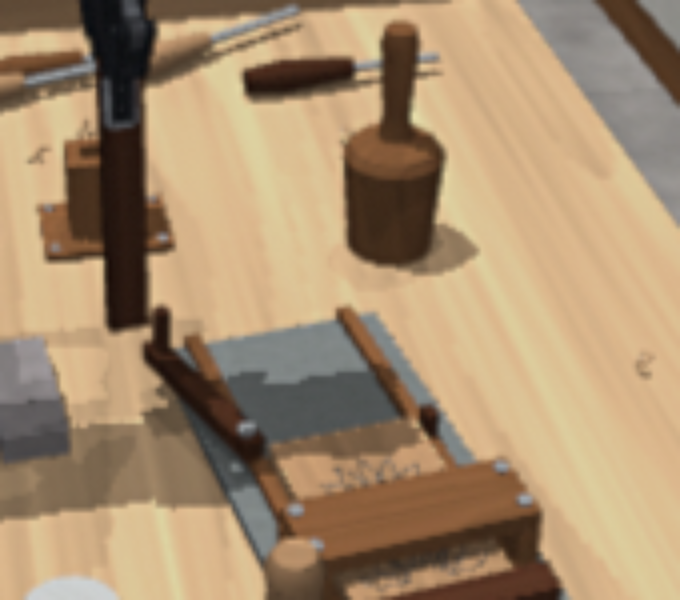

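The side view shows the stick just outside the keeper bar, whose knob is at (162,325), with clear space to descend between bar and whetstone. I'll lower it, then sweep.

move_arm(
  series=[
    [[0,0,0.5],0,1],
    [[0,0,1.0],0,1],
    [[0,0,1.26],0,1],
    [[0,0,1.26],0,1],
  ],
)

```text
t: 8.55
ee_pos: [441.7, 63.4, 192.7]
eef_rot: [[-0.992, -0.129, -0.006], [-0.129, 0.992, -0.0], [0.006, 0.001, -1.0]]
ft_force: [-0.1, 0.5, 0.4]
finger_gap: 0.158
grip_force: 59.2
```

move_arm(
  series=[
    [[-0.28,0.11,0],0,1],
    [[-0.51,0.18,0],0,1],
    [[-0.74,0.22,0],0,1],
    [[-0.97,0.23,0],0,1],
    [[-1.21,0.21,0],0,1],
  ],
)

```text
t: 9.05
ee_pos: [502.7, 81.8, 196.9]
eef_rot: [[-0.992, -0.13, 0.0], [-0.13, 0.992, -0.001], [-0.0, -0.001, -1.0]]
ft_force: [-1.2, -1.2, -0.1]
finger_gap: 0.151
grip_force: 59.2
```

```bash
python3 - <<'E'
from c import *
s=manip.observe(); print(s["t"],np.round(s["ee_pos"],1),jf(np.array([s["ee_pos"]])),np.round(s["ft_force"],1))
E
```

```text
9.05 [502.7  81.8 196.9] [[-68.45435544 125.83279915 196.85019071]] [-1.2 -1.2 -0.1]
```

move_arm(
  series=[
    [[-0.23,-0.06,0],0,1],
    [[-0.45,-0.14,0],0,1],
    [[-0.66,-0.25,0],0,1],
    [[-0.85,-0.38,0],0,1],
    [[-1.02,-0.54,0],0,1],
  ],
)

```text
t: 9.55
ee_pos: [556.6, 61.4, 195.9]
eef_rot: [[-0.992, -0.13, 0.0], [-0.13, 0.992, 0.0], [-0.0, 0.0, -1.0]]
ft_force: [-0.3, 0.6, -0.4]
finger_gap: 0.154
grip_force: 59.4
```

move_arm(
  series=[
    [[-0.15,-0.18,0],0,1],
    [[-0.28,-0.38,0],0,1],
    [[-0.38,-0.6,0],0,1],
    [[-0.45,-0.82,0],0,1],
    [[-0.46,-0.92,0],0,1],
  ],
)

```text
t: 10.05
ee_pos: [585.1, 17.9, 195.8]
eef_rot: [[-0.992, -0.129, 0.001], [-0.129, 0.992, -0.0], [-0.001, -0.0, -1.0]]
ft_force: [-0.4, 1.6, -0.8]
finger_gap: 0.156
grip_force: 59.3
```

```bash
cat > k.py <<'E'
from c import *
s=manip.observe(); print(s["t"],np.round(s["ee_pos"],1),jf(np.array([s["ee_pos"]])).round(1),np.round(s["ft_force"],1))
im,d,W=grab("side"); cv2.imwrite("pics/s5.png",cv2.resize(im[120:270,200:370,::-1],(680,600)))
Q=jf(W[~np.isnan(W[...,0])])
m=(abs(Q[:,2]-42)<3)&(Q[:,0]>-80)&(Q[:,0]<75)&(Q[:,1]<100)&(Q[:,1]>0); print("bar",m.sum(),np.polyfit(Q[m,0],Q[m,1],1))
m=(Q[:,2]>50)&(Q[:,2]<85)&(Q[:,0]>28)&(Q[:,0]<75)&(abs(Q[:,1]-45)<50);print("knob",m.sum(),Q[m].mean(0))
E
python3 k.py
```

```text
10.05 [585.1  17.9 195.8] [[  4.8  51.6 195.8]] [-0.4  1.6 -0.8]
bar 236 [3.61144255e-03 2.89450066e+01]
knob 52 [47.99067789 33.47280093 66.87260268]
```

View pics/s5.png

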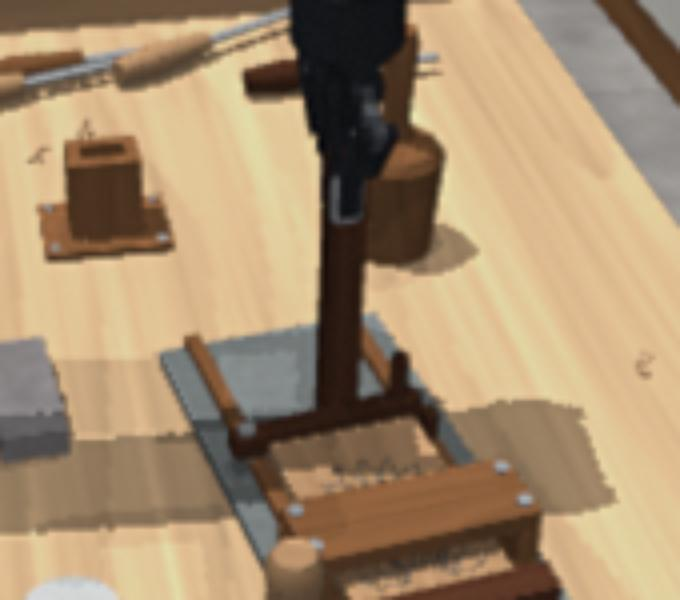

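The side view shows the bar almost straight across, with its knob at (400,370) near the catch. I'll press on to the limit.

move_arm(
  series=[
    [[0,-0.05,0],0,1],
    [[0,-0.1,0],0,1],
    [[0,-0.15,0],0,1],
    [[0,-0.15,0],0,1],
  ],
)

```text
t: 10.5
ee_pos: [585.4, 11.9, 195.9]
eef_rot: [[-0.992, -0.13, 0.0], [-0.13, 0.992, 0.0], [-0.0, 0.0, -1.0]]
ft_force: [0.3, 0.0, -0.7]
finger_gap: 0.153
grip_force: 59.3
```

move_arm(
  series=[
    [[0,-0.04,0],0,1],
    [[0,-0.07,0],0,1],
    [[0,-0.07,0],0,1],
  ],
)

```text
t: 10.8
ee_pos: [585.8, 9.9, 196.0]
eef_rot: [[-0.991, -0.13, -0.0], [-0.13, 0.991, 0.004], [-0.0, 0.004, -1.0]]
ft_force: [-0.1, 4.3, 1.1]
finger_gap: 0.157
grip_force: 59.5
```

move_arm(
  series=[
    [[0,-0.04,0],0,1],
    [[0,-0.04,0],0,1],
  ],
)

```text
t: 11.0
ee_pos: [585.9, 8.8, 196.0]
eef_rot: [[-0.991, -0.13, -0.001], [-0.13, 0.991, 0.006], [-0.0, 0.007, -1.0]]
ft_force: [-1.3, 7.7, 0.7]
finger_gap: 0.156
grip_force: 59.8
```

move_arm(
  series=[
    [[0,0.3,0],0,1],
    [[0,0.5,-0.4],0,1],
    [[0,0.6,-1.0],0,1],
    [[0,0.6,-1.6],0,1],
    [[0,0.6,-2.1],0,1],
  ],
)

```text
t: 11.5
ee_pos: [582.3, 36.0, 302.6]
eef_rot: [[-0.991, -0.13, 0.001], [-0.13, 0.991, -0.003], [-0.001, -0.003, -1.0]]
ft_force: [0.5, 0.6, -1.0]
finger_gap: 0.157
grip_force: 59.3
```

```bash
python3 k.py; python3 g.py 454,338.5,300,90.5
```

```text
11.5 [582.3  36.  302.6] [[  4.5  69.9 302.6]] [ 0.5  0.6 -1. ]
bar 239 [-0.03172545 23.8877258 ]
knob 48 [48.58847486 26.14133267 69.09879783]
t 11.55 p [584.1  35.8 307.9] yaw 97.47 zax [ 0.009 -0.003 -1.   ] F [ 0.9 -0.3  2.3] gap 0.15149061382919288
454,338.5,300,90.5 [1.794 6.341 0.114] turn 7.0
```

Keeper closed: the knob moved about 7 mm further, then the force rose at the limit. Now I'll return to the holder.

move_arm(
  series=[
    [[0.25,0.85,0],2,1],
    [[0.5,1.7,0],4,1],
    [[0.75,2.55,0],7,1],
    [[1.0,3.4,0],7,1],
    [[1.2,4.2,0],7,1],
  ],
)

```text
t: 12.05
ee_pos: [494.4, 237.7, 300.3]
eef_rot: [[-1.0, -0.008, 0.001], [-0.008, 1.0, -0.002], [-0.001, -0.002, -1.0]]
ft_force: [-0.1, 0.1, -1.2]
finger_gap: 0.159
grip_force: 59.5
```

```bash
python3 g.py 454,338,300,90.5
```

```text
t 12.05 p [494.4 237.7 300.3] yaw 90.45 zax [ 0.001 -0.002 -1.   ] F [-0.1  0.1 -1.2] gap 0.15899671591597597
454,338,300,90.5 [7.920e-01 2.013e+00 1.000e-03] turn -0.0
```

move_arm(
  series=[
    [[0.3,0.7,0],0,1],
    [[0.6,1.4,0],0,1],
    [[0.8,2.0,0],0,1],
    [[0.8,2.0,0],0,1],
    [[0.8,2.0,0],0,1],
  ],
)

```text
t: 12.55
ee_pos: [454.4, 336.2, 300.1]
eef_rot: [[-1.0, -0.009, 0.0], [-0.009, 1.0, -0.002], [-0.0, -0.002, -1.0]]
ft_force: [0.1, -0.1, -1.3]
finger_gap: 0.153
grip_force: 59.4
```

```bash
cat > s.py <<'E'
from m import *
s=manip.observe(); print(s["t"],np.round(s["ee_pos"],1))
im,d,W=grab("side"); cv2.imwrite("pics/s6.png",cv2.resize(im[90:200,180:290,::-1],(600,600)))
Q=W[~np.isnan(W[...,0])]; Q=Q[(abs(Q[:,0]-455)<60)&(abs(Q[:,1]-337)<60)]
def mid(m,n): q=Q[m]; print(n,m.sum(),"x",np.percentile(q[:,0],[2,98]).round(1),np.percentile(q[:,0],[2,98]).mean().round(1),"y med",np.median(q[:,1]).round(1),"y",np.percentile(q[:,1],[2,98]).round(1))
for z in (140,175,210,245,275): mid(abs(Q[:,2]-z)<15,f"stick{z}")
mid((abs(Q[:,2]-50)<25)&(abs(Q[:,0]-455)<33)&(Q[:,1]>300),"holderfront")
mid(abs(Q[:,2]-80)<3,"rim")
z=Q[(Q[:,2]>95)&(abs(Q[:,0]-455)<25)][:,2]; print("foot z",np.percentile(z,[0,1]))
im,d,W=grab("wrist"); cv2.imwrite("pics/w6.png",im[:,:,::-1])
m=(W[...,2]>77)&(W[...,2]<84)&(abs(W[...,0]-455)<45)&(abs(W[...,1]-337)<40)
if m.sum()>50: rect(W[m],"wrist rim")
E
python3 s.py
```

```text
12.55 [454.4 336.2 300.1]
stick140 54 x [443.2 470.3] 456.7 y med 328.7 y [322.4 333.5]
stick175 83 x [442.4 471.7] 457.1 y med 329.5 y [323.2 337.8]
stick210 81 x [442.7 472.3] 457.5 y med 330.0 y [324.2 335. ]
stick245 86 x [442.6 470.9] 456.7 y med 330.5 y [323.3 342.2]
stick275 91 x [443.  472.2] 457.6 y med 330.1 y [324.9 335.4]
holderfront 265 x [425.1 485.5] 455.3 y med 314.5 y [308.6 352. ]
rim 99 x [426.1 485.6] 455.9 y med 331.8 y [311.2 363.6]
foot z [132.02167974 140.76913459]
wrist rim 1549 c [455.9 335.3] size [46.  62.3] ang 89.97 zmed 80.7
```

View pics/s6.png

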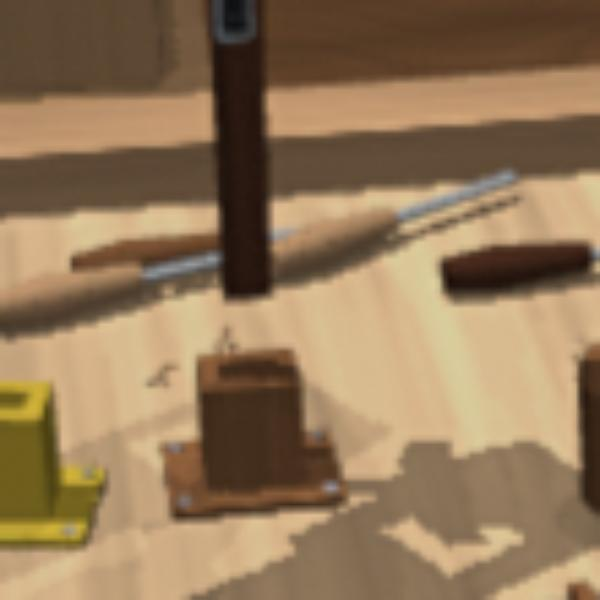

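The side view shows the stick hanging plumb over its holder, foot at about (247,295) and mouth at (250,365). It measures about 1.5 mm too far in +x and 1.3 mm short in y, so I'm correcting and inserting.

move_arm(
  series=[
    [[0.03,0.03,0],0,1],
    [[0.03,0.03,0.5],0,1],
    [[0.03,0.03,0.9],0,1],
    [[0.03,0.03,1.15],0,1],
    [[0.03,0.03,1.3],0,1],
  ],
)

```text
t: 13.15
ee_pos: [453.1, 336.8, 234.4]
eef_rot: [[-1.0, -0.007, -0.001], [-0.007, 1.0, -0.001], [0.001, -0.001, -1.0]]
ft_force: [-0.2, -0.9, -1.0]
finger_gap: 0.153
grip_force: 59.5
```

```bash
python3 s.py | head -6
```

```text
13.15 [453.1 336.8 234.4]
stick140 77 x [440.9 470.4] 455.6 y med 331.0 y [323.8 339.3]
stick175 76 x [441.4 470.8] 456.1 y med 330.6 y [325.2 336.1]
stick210 82 x [441.3 469.7] 455.5 y med 331.0 y [325.1 343.5]
stick245 78 x [441.4 471.2] 456.3 y med 326.0 y [314.  335.8]
stick275 61 x [441.  471.8] 456.4 y med 317.4 y [296.7 345.2]
```

move_arm(
  series=[
    [[0,0,0.3],0,1],
    [[0,0,0.6],0,1],
    [[0,0,0.9],0,1],
    [[0,0,1.05],0,1],
    [[0,0,1.13],0,1],
  ],
)

```text
t: 13.75
ee_pos: [452.5, 337.3, 177.5]
eef_rot: [[-1.0, -0.008, -0.002], [-0.008, 1.0, -0.001], [0.002, -0.001, -1.0]]
ft_force: [-0.3, -0.2, -0.4]
finger_gap: 0.158
grip_force: 59.5
```

move_arm(
  series=[
    [[0,0,0.04],0,1],
    [[0,0,0.04],0,1],
  ],
)

```text
t: 13.95
ee_pos: [453.4, 337.8, 177.6]
eef_rot: [[-1.0, -0.008, 0.0], [-0.008, 1.0, 0.0], [-0.0, 0.0, -1.0]]
ft_force: [0.0, -1.1, -1.1]
finger_gap: 0.155
grip_force: 59.5
```

move_arm(
  series=[
    [[0,0,0],0,0.7],
    [[0,0,0],0,0.5],
    [[0,0,0],0,0.2],
    [[0,0,0],0,0],
    [[0,0,0],0,0],
  ],
)

```text
t: 14.45
ee_pos: [453.3, 337.7, 177.5]
eef_rot: [[-1.0, -0.008, 0.0], [-0.008, 1.0, 0.0], [-0.0, 0.0, -1.0]]
ft_force: [0.5, 0.3, 0.2]
finger_gap: 0.956
grip_force: 0.0
```

move_arm(
  series=[
    [[0,0,0],0,0],
    [[0,0,-0.3],0,0],
    [[0,0,-0.9],0,0],
    [[0,0,-1.7],0,0],
    [[0,0,-2.5],0,0],
  ],
)

```text
t: 14.95
ee_pos: [452.9, 337.5, 304.5]
eef_rot: [[-1.0, -0.008, 0.0], [-0.008, 1.0, 0.0], [-0.0, 0.0, -1.0]]
ft_force: [0.0, -0.1, -0.3]
finger_gap: 1.0
grip_force: 0.0
```

move_arm(
  series=[
    [[0.6,0,-0.6],0,0],
    [[1.2,0,-0.6],0,0],
    [[1.8,0,-0.6],0,0],
    [[1.8,0.6,-0.6],0,0],
    [[1.8,1.2,-0.6],0,0],
  ],
)

```text
t: 15.45
ee_pos: [361.9, 397.3, 334.4]
eef_rot: [[-1.0, -0.008, 0.003], [-0.008, 1.0, 0.002], [-0.003, 0.002, -1.0]]
ft_force: [0.8, -0.4, -1.0]
finger_gap: 1.001
grip_force: 0.0
```

```bash
python3 g.py; python3 - <<'E'
from c import *
panel("top")
im,d,W=grab("top")
Q=jf(W[~np.isnan(W[...,0])]); m=(abs(Q[:,2]-42)<2.5)&(Q[:,0]>-40)&(Q[:,0]<35)&(Q[:,1]<60)&(Q[:,1]>5); print("bar",m.sum(),np.polyfit(Q[m,0],Q[m,1],1))
m=(Q[:,2]>65)&(Q[:,2]<85)&(abs(Q[:,0]-49)<25)&(abs(Q[:,1]-30)<40);print("knob",m.sum(),Q[m].mean(0))
im,d,S=grab("side"); cv2.imwrite("pics/s7.png",cv2.resize(im[:,:,::-1],(800,600)))
Q=S[~np.isnan(S[...,0])];Q=Q[(abs(Q[:,0]-455)<25)&(abs(Q[:,1]-335)<25)]
for z in(110,150,190,215,230,240): q=Q[abs(Q[:,2]-z)<8]; print(z,len(q),q.mean(0).round(1) if len(q) else "")
rect(sel(W,(225,300,170,250),10,300),"mallet");rect(sel(W,(315,405,375,425),10,60),"stone");rect(sel(W,(480,540,370,425),10,80),"tin")
E
```

```text
t 15.45 p [361.9 397.3 334.4] yaw 90.44 zax [ 0.003  0.002 -1.   ] F [ 0.8 -0.4 -1. ] gap 1.0014879334430367
panel tail at x -45 [21.9 34.1] 82
panel tail at x -25 [19.6 32.2] 91
panel tail at x 25 [36.  39.8] 87
panel tail at x 40 [18.7 27. ] 78
stick [-4.9 33.2 47.3] [-25.2  26.3  46.2] [27.  36.4 49.8]
bar 128 [2.35105832e-02 2.89791213e+01]
knob 22 [48.02771385 31.54549537 76.16323294]
110 38 [455.4 332.4 108.9]
150 44 [457.1 332.2 150.1]
190 40 [455.1 331.3 191. ]
215 43 [455.8 333.  215.1]
230 30 [455.6 334.9 226.2]
240 0 
mallet 949 c [688.6 271.7] size [79.4 84.6] ang 39.39 zmed 101.2
stone 788 c [364.4  93.5] size [ 49.8 119.8] ang 4.08 zmed 25.2
tin 522 c [ 373.6 -172.5] size [65.6 67.7] ang 0.61 zmed 44.3
```

View pics/s7.png

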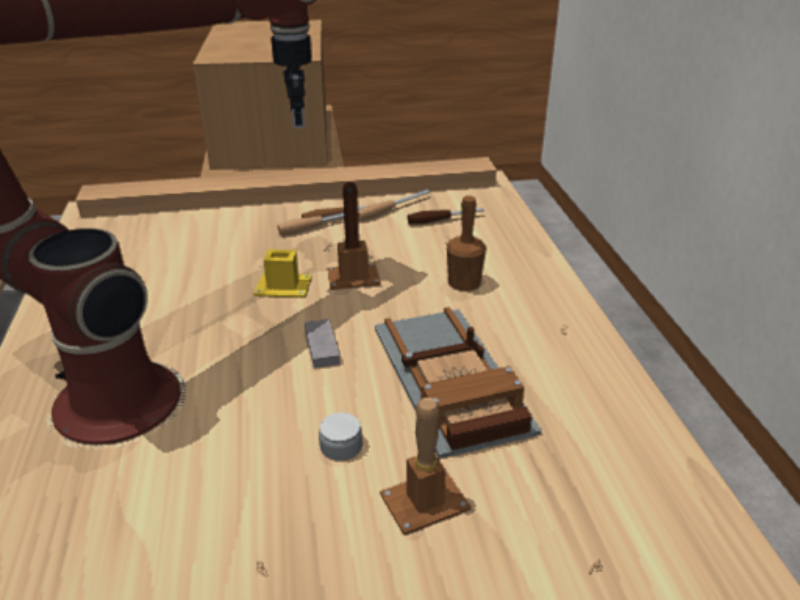

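The side view shows the stick upright in its holder at (350,230), the keeper across behind the panel (knob at (470,335)) and the bystanders unmoved. Every measurement is within limits, so I'm handing in.

```bash
python3 -c "
from rig import manip; print(manip.sign_off())"
```

```text
the job is handed in; nothing more can be done
None
```

The job is handed in, with no verdict shown: by my last measurements the panel is home against the stop, the keeper bar is across behind it at about 1.55 rad, the push stick stands upright in its own holder, and the mallet, tin and whetstone measured unmoved (the gouge by eye only).

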